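# Clamp the tube rack in the reader and lock the keeper

### The arm

A 6-joint arm with a two-finger parallel gripper is mounted at the origin on the work surface. World frame = base frame: x ahead of the robot, y to its left, z up, the work surface at z = 0. Lengths are in mm, angles in rad, forces in N, time in s.
With the tool pointing down it reaches from about 275 to 750 mm from the base axis. Payload 10.2 kg.
Tool frame: the origin (TCP) lies at the very end of the fingers, on their centre line; the grasp point (between the pads) lies 19 mm behind it (pinch_z is the distance from the TCP to the grasp point, in mm); z points along the fingers, y is the line along which they close (so a half turn about z gives the same grasp; the last joint's range is limited). The gripper opens to 85 mm and grips with 20 to 120 N. Pads are 22 mm wide; open, the fingers measure 114 mm over their backs; the gripper's body (76 mm by 85 mm) begins 54 mm behind the grasp point. The pads swing forward as they close: fully open they stand 13 mm farther back than shut.
Start: joints at [1.077, 0.313, 1.498, -0, 1.331, -0.223], TCP at [140.451, 505.87, 231.294] pointing down, gripper open.
Joint ranges: [-2.94, 2.94], [-0.97, 2.17], [0.19, 2.56], [-1.23, 4.37], [0.02, 3.11], [-2.88, 2.88]. Speed limits (rad/s): [2.39, 2.39, 3.01, 3.14, 3.14, 3.14].

### API

Orientations are given as a unit quaternion [x, y, z, w].
In Python, from bench import * gives the robot as it stands.
- The arm moves only by the tool apply_moves, never from a script. Its argument "rows" is a list of rows, each a list of 7 numbers: the turn, a rotation vector about the tool's x, y, z in rad, then the shift along the tool's x, y, z in mm, then the finger opening in mm, from 0 to 85.4. In form: [[ax, ay, az, x, y, z, gripper], ...]. A call has 1 to 8 rows; each row is the pose to reach, as a shift and turn from the pose commanded when the call began, along the tool's axes at that moment; what a row does not reach only later rows make up. A row lasts 1/10 s, in which the tool goes at most 50 mm and 8.59 degrees, less where a joint would pass 70% of its speed; a pose out of reach is approached as far as the arm can. A call with a gripper value outside its range is refused whole. The fingers move at their own pace and stop on an object; "force" is the grip in N (left out, the last holds). Time passes only in rows, so rows that repeat a pose let the fingers close. It gives the time, the measured TCP pose, the force, the opening and the grip force at its end, in the units of the state.
- state(): the state, without advancing time (a new reading comes with each control period).
- read_camera(name): name is "side" or "top"; returns the picture (384x512x3 uint8, red, green, blue); there is no depth.
- calibration(name): a dict with "intrinsics" (3x3 intrinsics, pixels), "k1" (the pictures are not rectified: a ray, as slopes to the right and down, at radius r is drawn at 1 + k1 r^2 times it, then the intrinsics apply), "cam_to_world" (4x4, takes a point from camera to world coordinates). Camera axes: x right, y down, z forward; pixel columns grow to the right and rows downward; lengths in mm; the calibration is good to about 2 mm. A picture is of the moment at which its call begins. calibration takes no time and is no camera call.
- close_job(): hands the job in; it is judged then, once.
The state is a dict: "time": time; "joint_pos": joint angles; "joint_vel": joint speeds; "tau": joint torques, N m; "ee_pos": TCP position; "eef_rot": TCP orientation; "wrist_force": force on the tool from outside, world axes, zero at the start; "moment": the same for the moment, N m; "opening": finger opening in mm; "grip_force": force on a finger pad.
Only numpy, scipy, OpenCV 4.12 (cv2) and the standard library are available. Lean on these libraries where they do the work, as an engineer would, in place of code of your own. Each camera call takes 0.05 s, during which the arm holds its last target. There are 200 camera calls.

### The job

Use the orange grip to slide the carriage along, so that its sprung jaw pushes the red tube rack into the reader until it meets the stop hidden inside and stays firmly clamped there; do it gently, without ramming the stop. Then swing the blue keeper bar shut across the rack until it clicks home. Leave the jar, the beaker and the yellow rack where they stand.

Things in the scene. Friction and masses are not known exactly. Their poses are not given: they have to be found in the camera images.
- bay: Grey deck fixed to the table, 170 (x) x 510 (y) x 30 high; origin on the table at the middle of the track; x points away from the robot, y along the track towards the reader. Two steel strips, 20 high on the deck, leave a channel 96 wide about x = 0 in which the rack slides. All sizes in mm.
- guard (a point): Front edge (nearest the robot), middle, underside of a clear fixed splash guard over carriage, grip and rack: plate 6 thick, 260 along y, reaching 192 back (+x) from this edge, z 118, with clear walls at its far side and its end. Open only towards the robot; the grip can be reached only under this edge, with the tool leaning 35 to 48 degrees from vertical.
- carriage: Carriage sliding along the bay's y (215 of travel), axes like the bay's, origin on the table at the bay's x = 0. It rubs with about 6 N, which also holds it where it is left. Its upright jaw plate (88 wide, z 32 to 87) has a black sprung pad that gives way up to 14 mm (1 N at first touch, 1 N more per mm), so force builds up over some mm once the rack is stopped.
- grip (a point): Point to hold on the carriage's orange fin, 8 mm above the fin's middle along its length; axes like the bay's. The fin is 14 thick along y, 16 deep, 40 long, leaning 40 degrees from vertical towards the robot (length points to -x and up). This point is at z 68, bay x -113.
- jaw (a point): Middle of the pad's pushing face when the pad is not pressed in, z 60 on the carriage; it faces +y of the bay.
- rack: Red tube rack, loose, 92 (x) x 130 (y) x 60 high, with capped vials standing out 20 mm above; about 0.3 kg; origin at the middle of its underside, y is its length and points into the reader. It stands in the bay's channel between pad and reader.
- reader: Dark instrument head with a pale screen on top, fixed on the far end of the deck, 170 (x) x 190 (y) x 137 high; origin mid underside, axes like the bay's. A tunnel 104 wide, 86 high opens in its front (y -95). Inside is a fixed stop that cannot be seen, its face somewhere between y -70 and -30, different each time: it must be felt through the carriage.
- keeper (a joint): Angle of the blue keeper bar (rad): 0 is shut, across the channel with its end in the clip post; it grows as the bar swings open, to 1.65. A sprung ball clicks at about 0.13; it takes some 4 N at the knob to pass it, and then holds the bar shut.
- knob (a point): Black upright round knob on the keeper bar, 18 in diameter, standing 41 above the bar, 118 from the hinge axis; this point lies on its axis 17 mm below its top, at z 170. x points from knob to hinge.
- keeper_hinge (a point): Keeper's vertical hinge axis, at half the bar's height; bar 16 wide, 10 thick (z 136 to 146), reaching 146 from the axis. Shut it points to -x of the bay, open about to -y; seen from above it opens anticlockwise and closes clockwise.
- clip (a point): Top of the grey clip post that takes the keeper's end, z 118; post 18 (x) x 46 (y), with an end tab up to z 148 on its reader side.
- reagent: Bystander: small jar with a blue cap, 60 diameter, 110 high, origin at the middle of its underside.
- beaker: Bystander: white beaker, 76 diameter, 95 high, origin at the middle of its underside.
- spare: Bystander: yellow tube rack, 90 x 90 x 55 high, vials 20 higher, origin at the middle of its underside.

How it is judged:
By the outcome, as a careful person would: the job done as asked, in the order asked, and still so for the second after the job is handed in, with the robot touching nothing.
It also fails if it takes over 70 s, if anything falls off the work surface, if the arm or the gripper's body presses on something with over 40 N, if the wrist force passes 120 N, or if a joint passes its speed limit or range.

## Working session

There is one attempt and no reset: what is moved stays moved. The work goes in short steps, Python scripts to look and compute and a tool call to move; the robot and the scene stay as the last step left them, time stands still between calls to the robot, and variables do not carry over. Pictures are saved under pics/ and viewed, at most 10 in all, crops included, and the job is handed in when it is done.

Besides the shell and the picture viewer there is one more tool, called after "Call:" as name(argument=value, ...) on one line, values as JSON. apply_moves: Moves the arm, as the interface text tells. Its arguments: {"type":"object","properties":{"rows":{"type":"array","items":{"type":"array","items":{"type":"number"}}},"force":{"type":"number"}},"required":["rows"]}

```bash
mkdir -p pics; python3 - <<'E'
from bench import *
import cv2
for n in("side","top"):
    cv2.imwrite(f"pics/{n}0.png",cv2.resize(read_camera(n)[:,:,::-1],(800,600),interpolation=cv2.INTER_CUBIC))
    c=calibration(n);print(n,c)
print(state())
E
```

```text
side {'intrinsics': array([[479.5064379 ,   0.        , 248.5150396 ],
       [  0.        , 479.5064379 , 188.65903312],
       [  0.        ,   0.        ,   1.        ]]), 'k1': -0.02422422548735392, 'cam_to_world': array([[-9.74683459e-01,  1.77618511e-01, -1.35808022e-01,
         7.90515962e+02],
       [ 2.23588640e-01,  7.72859794e-01, -5.93882024e-01,
         5.80085806e+02],
       [-5.23880752e-04, -6.09212117e-01, -7.93007139e-01,
         9.49200495e+02],
       [ 0.00000000e+00,  0.00000000e+00,  0.00000000e+00,
         1.00000000e+00]])}
top {'intrinsics': array([[476.63155055,   0.        , 265.69358365],
       [  0.        , 476.63155055, 190.17435581],
       [  0.        ,   0.        ,   1.        ]]), 'k1': -0.007250356847874202, 'cam_to_world': array([[ 2.04918603e-02, -9.98042176e-01,  5.90922964e-02,
         5.82529295e+02],
       [-9.99783374e-01, -2.06714006e-02, -2.42854738e-03,
         5.38178189e-01],
       [ 3.64531324e-03, -5.90297300e-02, -9.98249569e-01,
         1.14924325e+03],
       [ 0.00000000e+00,  0.00000000e+00,  0.00000000e+00,
         1.00000000e+00]])}
{'time': 0.1, 'joint_pos': array([ 1.07658631e+00,  3.13388925e-01,  1.49836840e+00, -1.62011591e-05,
        1.33097927e+00, -2.23378728e-01]), 'joint_vel': array([ 1.98320980e-03, -6.46835047e-07, -8.84271638e-04, -4.82511512e-04,
        7.49834011e-04, -1.06876391e-03]), 'tau': array([ 2.37209650e-03, -4.12897003e+01, -2.60141999e+01, -1.81424957e-04,
        3.06604386e-03, -1.08574773e-05]), 'ee_pos': array([140.34836851, 505.65551267, 230.7921744 ]), 'eef_rot': array([ 1.35000227e-01,  9.90845402e-01, -5.38310786e-04, -1.93478368e-04]), 'wrist_force': array([ 0.63126341, -0.73773751,  0.10358421]), 'moment': array([-0.00995018,  0.03860474, -0.01820939]), 'grip_force': 0.0, 'opening': 85.24445224696194}
```

View pics/side0.png

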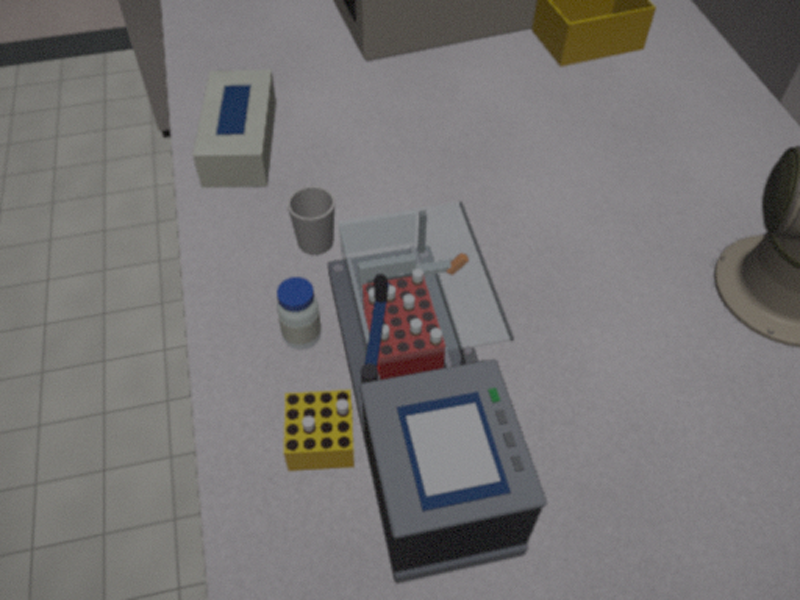

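View pics/top0.png

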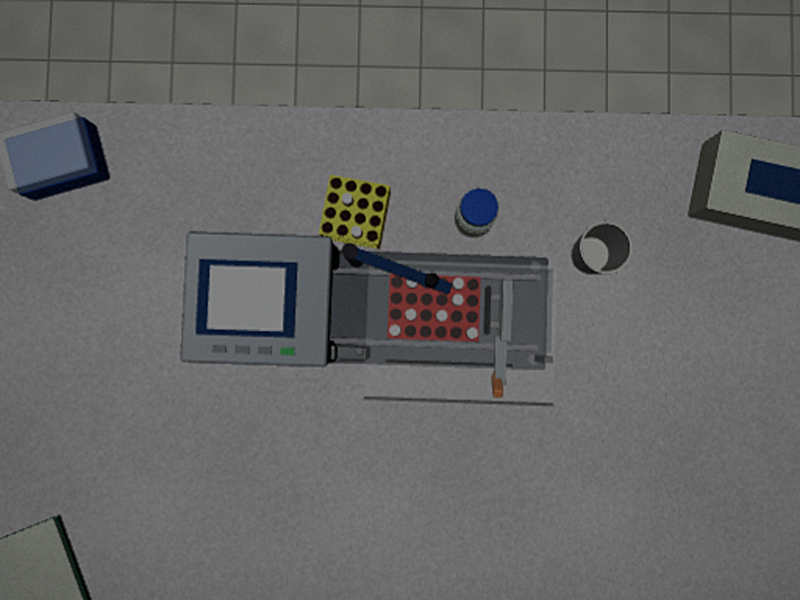

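The side picture shows the reader at (450,460), the red rack at (405,320), and the grip at (458,263). The top picture shows the grip at (497,386), the guard edge from (365,398) to (553,404), and the knob at (431,281).

```bash
python3 - <<'E'
import cv2
from bench import *
i=read_camera("top")[:,:,::-1]
cv2.imwrite("pics/topc.png",cv2.resize(i[140:268,200:360],(800,640),interpolation=cv2.INTER_CUBIC)[:600])
i=read_camera("side")[:,:,::-1]
cv2.imwrite("pics/sidec.png",cv2.resize(i[125:245,205:335],None,fx=5,fy=5,interpolation=cv2.INTER_CUBIC))
E
```

```text
(no output)
```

View pics/topc.png

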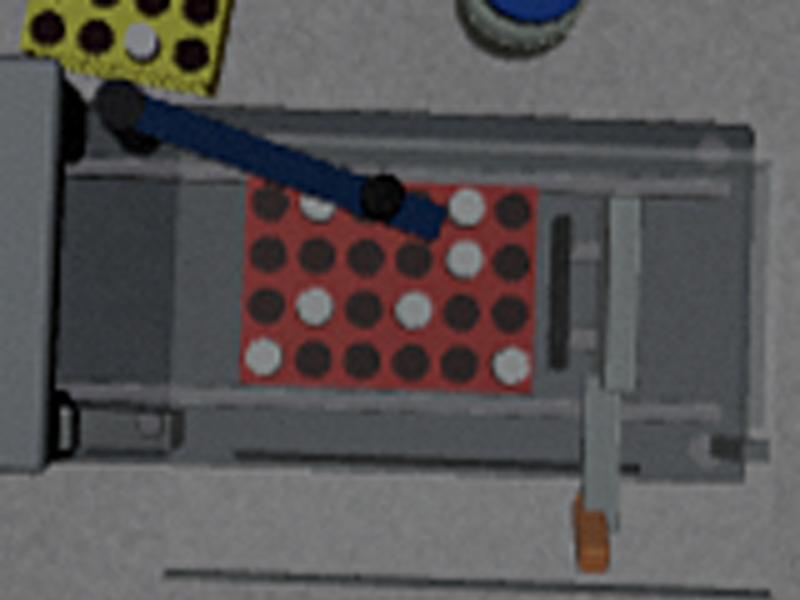

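View pics/sidec.png

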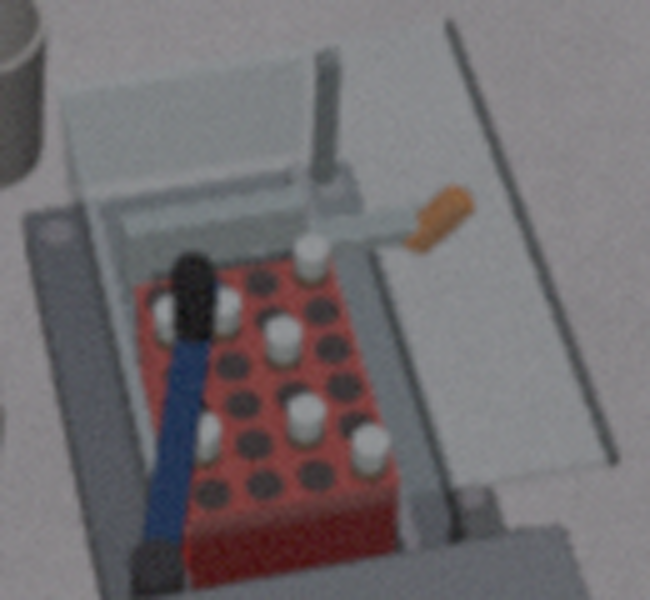

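The top crop shows deck end corners at (753,126) and (743,482), the knob top at (382,196), the hinge at (122,100), the fin top end at (594,560), and the guard edge from (165,573) to (770,594). The side crop shows the fin from (415,243) to (460,196), and the guard edge from (452,22) to (615,462).

```bash
cat >h.py <<'E'
from bench import *
import numpy as np, cv2
def ray(n,p):
    c=calibration(n);K=c["intrinsics"];T=c["cam_to_world"]
    q=cv2.undistortPoints(np.array([[p]],float),K,np.array([c["k1"],0,0,0]))[0,0]
    return T[:3,3],T[:3,:3]@np.array([*q,1])
def atz(n,p,z):
    o,d=ray(n,p);return o+d*(z-o[2])/d[2]
def tri(p,q):
    o1,d1=ray("top",p);o2,d2=ray("side",q)
    s=np.linalg.lstsq(np.c_[d1,-d2],o2-o1,rcond=None)[0]
    a,b=o1+d1*s[0],o2+d2*s[1];return (a+b)/2,np.linalg.norm(a-b)
tc=lambda u,v:(199.6+u/5,139.6+v/5)
sc=lambda u,v:(204.6+u/5,124.6+v/5)
f=lambda u,v:((u+.5)*.64-.5,(v+.5)*.64-.5)
E
python3 - <<'E'
from h import *
np.set_printoptions(precision=1,suppress=True)
for n,p,z in [("deck far",(753,126),30),("deck near",(743,482),30),("knob",(382,196),187),("hinge",(122,100),150),("bartip",(437,225),146),("g1",(165,573),121),("g2",(770,594),121),("fin top",(594,562),78),("padface",(551,290),60),("rack00",(247,182),60+30),("rack10",(537,188),90),("rack01",(241,384),90),("rack11",(533,390),90),("strip near l",(90,385),50),("strip near r",(718,411),50),("strip far r",(728,188),50),("clip",(150,425),118)]:
    print(n,atz("top",tc(*p),z))
for p in [(188,232),(332,237),(329,366),(181,363)]: print("reader",atz("top",f(*p),137))
for n,p,z in [("knobtop",(193,265),187),("fintop",(460,196),77),("fin mid",(438,219),62),("finbot",(416,243),46.5),("g -y",(452,22),121),("g +y",(615,462),121),("deck far",(28,215),30)]: print("S",n,atz("side",sc(*p),z))
print(tri(tc(594,556),sc(460,196)),tri(tc(382,196),sc(193,265)),tri(tc(770,594),sc(452,22)),tri(tc(165,573),sc(615,462)))
for p in [(366,371),(500,360),(545,502),(392,530)]: print("Sreader",atz("side",f(*p),137))
E
```

```text
deck far [ 712.9 -200.5   30. ]
deck near [ 545.3 -197.5   30. ]
knob [663.  -22.2 187. ]
hinge [704.4  87.3 150. ]
bartip [654.6 -46.6 146. ]
g1 [504.5  66.2 121. ]
g2 [ 500.7 -193.5  121. ]
fin top [ 509.9 -122.7   78. ]
padface [ 632.1 -103.4   60. ]
rack00 [676.1  35.8  90. ]
rack10 [676.1 -93.6  90. ]
rack01 [586.1  36.5  90. ]
rack11 [586.1 -93.2  90. ]
strip near l [584.4 107.3  50. ]
strip near r [ 578.3 -182.1   50. ]
strip far r [ 681.5 -185.6   50. ]
clip [567.6  74.4 118. ]
reader [725.7 311.  137. ]
reader [722.9 113.9 137. ]
reader [547.  113.2 137. ]
reader [547.  313.6 137. ]
S knobtop [664.2 -20.9 187. ]
S fintop [ 512.4 -120.4   77. ]
S fin mid [ 522.1 -120.8   62. ]
S finbot [ 532.1 -120.8   46.5]
S g -y [ 499.  -191.8  121. ]
S g +y [504.7  69.4 121. ]
S deck far [ 711.7 -194.5   30. ]
(array([ 511.9, -123. ,   74. ]), np.float64(0.958403404286128)) (array([663.5, -22.4, 185. ]), np.float64(0.728836556351002)) (array([ 499.6, -193.4,  119.7]), np.float64(2.232678768916029)) (array([503.7,  66.6, 116.7]), np.float64(0.996396833916714))
Sreader [706.5  83.8 137. ]
Sreader [535.7 106.2 137. ]
Sreader [545.1 298.9 137. ]
Sreader [720.9 291.4 137. ]
```

```bash
cat >>h.py <<'E'
from scipy.spatial.transform import Rotation as Ro
def Rt(lean,yaw=-0.018):
    s,c=np.sin(lean),np.cos(lean)
    return Ro.from_euler('z',yaw)*Ro.from_matrix(np.array([[-c,0,s],[0,1,0],[-s,0,-c]]))
def plan(p,R,st=None):
    st=st or state();R0=Ro.from_quat(st["eef_rot"])
    r=(R0.inv()*R).as_rotvec();d=R0.inv().apply(np.array(p)-st["ee_pos"])
    print(np.round(r,4).tolist(),np.round(d,1).tolist(), "|",np.round(st["ee_pos"],1),np.round(st["wrist_force"],1),st["time"],st["opening"])
E
python3 - <<'E'
from h import *
st=state(); plan([320,150,250],Ro.from_quat(st["eef_rot"]))
st=dict(st);st["ee_pos"]=np.array([320,150,250]);plan([450,-120.5,135.5],Rt(np.radians(45)),st)
E
```

```text
[0.0, 0.0, 0.0] [-268.2, -294.7, -18.9] | [140.4 505.7 231. ] [0.2 0.1 0.1] 0.2 85.08830003822818
[-0.0999, -0.7814, -0.2393] [-197.6, -225.8, 114.6] | [320 150 250] [0.2 0.1 0.1] 0.2 85.08830003822818
```

Call:
apply_moves(rows=[[0,0,0,-268,-295,-19,50],[0,0,0,-268,-295,-19,50],[0,0,0,-268,-295,-19,50],[0,0,0,-268,-295,-19,50],[0,0,0,-268,-295,-19,50],[0,0,0,-268,-295,-19,50],[0,0,0,-268,-295,-19,50],[0,0,0,-268,-295,-19,50]])

```text
time: 1.0
ee_pos: [320.1, 148.0, 250.6]
eef_rot: [0.135, 0.991, 0.0, 0.0]
wrist_force: [1.2, 0.5, -0.3]
opening: 50.0
grip_force: 0.0
```

Call:
apply_moves(rows=[[-0.1,-0.781,-0.239,-198,-226,115,50],[-0.1,-0.781,-0.239,-198,-226,115,50],[-0.1,-0.781,-0.239,-198,-226,115,50],[-0.1,-0.781,-0.239,-198,-226,115,50],[-0.1,-0.781,-0.239,-198,-226,115,50],[-0.1,-0.781,-0.239,-198,-226,115,50],[-0.1,-0.781,-0.239,-198,-226,115,50],[-0.1,-0.781,-0.239,-198,-226,115,50]])

```text
time: 1.8
ee_pos: [438.2, -50.0, 185.5]
eef_rot: [0.019, 0.932, -0.008, 0.362]
wrist_force: [0.6, 1.3, 1.1]
opening: 49.7
grip_force: 0.0
```

```bash
python3 - <<'E'
from h import *
plan([450,-120.5,135.5],Rt(np.radians(45)));plan([528.1,-121.9,57.7],Rt(np.radians(45)))
E
```

```text
[-0.0169, -0.0454, -0.0153] [23.0, -69.9, 46.9] | [438.2 -50.  185.5] [0.6 1.3 1.1] 1.8 49.74825663501064
[-0.0169, -0.0454, -0.0153] [17.8, -68.0, 157.0] | [438.2 -50.  185.5] [0.6 1.3 1.1] 1.8 49.74825663501064
```

Call:
apply_moves(rows=[[-0.017,-0.045,-0.015,23,-70,47,50],[-0.017,-0.045,-0.015,23,-70,47,50],[-0.017,-0.045,-0.015,23,-70,47,50],[-0.017,-0.045,-0.015,23,-70,47,50],[-0.017,-0.045,-0.015,23,-70,47,50]])

```text
time: 2.3
ee_pos: [468.5, -91.8, 186.8]
eef_rot: [0.023, 0.936, -0.01, 0.352]
wrist_force: [0.6, 0.9, -0.4]
opening: 50.3
grip_force: 0.0
```

```bash
python3 - <<'E'
from h import *
cv2.imwrite("pics/pre.png",cv2.resize(read_camera("side")[125:245,205:365,::-1],None,fx=5,fy=5,interpolation=cv2.INTER_CUBIC))
plan([450,-120.5,135.5],Rt(np.radians(45)));plan([528.1,-121.9,57.7],Rt(np.radians(45)))
E
```

```text
[-0.0234, -0.0647, -0.0209] [46.8, -29.5, 27.4] | [468.5 -91.7 186.9] [0.4 0.3 0.4] 2.35 49.903199143538956
[-0.0234, -0.0647, -0.0209] [39.5, -26.9, 137.4] | [468.5 -91.7 186.9] [0.4 0.3 0.4] 2.35 49.903199143538956
```

View pics/pre.png

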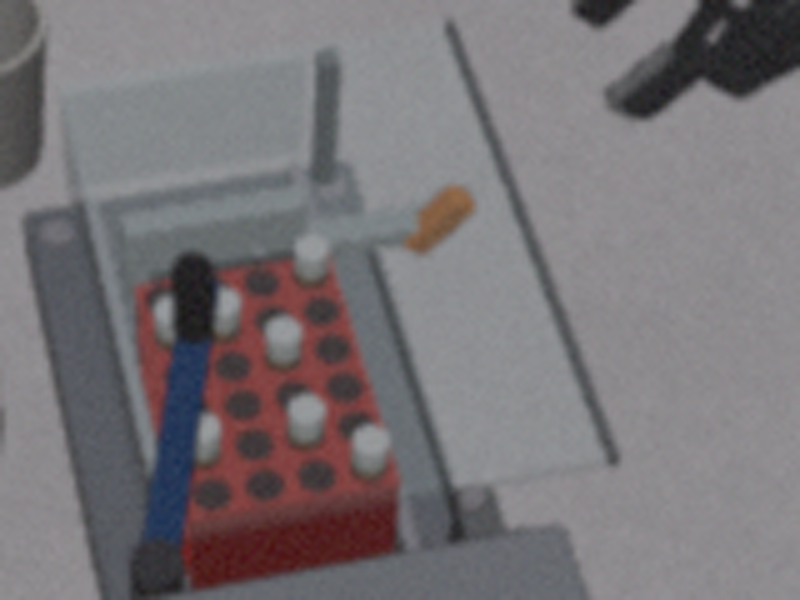

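The fingers at about (650,80) are still short of the guard edge. The tool hasn't reached the commanded pose, so I'll check the joints.

```bash
python3 - <<'E'
from h import *
s=state();print(np.round(s["joint_pos"],3),np.round(s["joint_vel"],3))
E
ls; python3 -c "import bench;print([x for x in dir(bench) if x[0]!='_'])"
```

```text
[-0.652 -0.03   2.216  0.894  0.498 -2.88 ] [ 0.003 -0.006 -0.002  0.002  0.002 -0.001]
h.py
pics
['PlanningError', 'calibration', 'close_job', 'pinch_z', 'read_camera', 'state']
```

Joint 6 is at its limit of -2.88, so I'll use the half-turned equivalent grasp.

Call:
apply_moves(rows=[[0,0,0.15,0,0,-5,50],[0,0,0.3,0,0,-10,50],[0,0,0.45,0,0,-20,50],[0,0,0.6,0,0,-20,50],[0,0,0.75,0,0,-20,50],[0,0,0.9,0,0,-20,50],[0,0,1.05,0,0,-20,50],[0,0,1.05,0,0,-20,50]])

```text
time: 3.15
ee_pos: [455.4, -90.9, 202.2]
eef_rot: [0.489, 0.798, 0.168, 0.31]
wrist_force: [0.4, 0.8, 0.1]
opening: 50.2
grip_force: 0.0
```

Call:
apply_moves(rows=[[0,0,0.15,0,0,0,50],[0,0,0.3,0,0,0,50],[0,0,0.45,0,0,0,50],[0,0,0.6,0,0,0,50],[0,0,0.75,0,0,0,50],[0,0,0.9,0,0,0,50],[0,0,1.05,0,0,0,50],[0,0,1.05,0,0,0,50]])

```text
time: 3.95
ee_pos: [455.5, -91.2, 202.2]
eef_rot: [0.822, 0.447, 0.301, 0.185]
wrist_force: [-0.3, 0.4, -0.7]
opening: 50.0
grip_force: 0.0
```

Call:
apply_moves(rows=[[0,0,0.15,0,0,0,50],[0,0,0.3,0,0,0,50],[0,0,0.45,0,0,0,50],[0,0,0.6,0,0,0,50],[0,0,0.75,0,0,0,50],[0,0,0.9,0,0,0,50],[0,0,1.05,0,0,0,50],[0,0,1.05,0,0,0,50]])

```text
time: 4.75
ee_pos: [455.6, -91.3, 202.2]
eef_rot: [0.935, -0.024, 0.353, 0.01]
wrist_force: [-0.4, 0.4, -1.0]
opening: 49.8
grip_force: 0.0
```

```bash
python3 - <<'E'
from h import *
s=state();print(np.round(s["joint_pos"],3))
for a in(40,45):
  R=Rt(np.radians(a))*Ro.from_euler('z',np.pi); plan([450,-120.5,135.5],R)
E
```

```text
[-0.679 -0.093  2.224  0.834  0.55   0.318]
[0.0229, -0.0232, -0.0256] [-47.1, 29.4, 47.4] | [455.6 -91.3 202.2] [-0.4  0.4 -1. ] 4.75 49.849487809331386
[0.024, 0.064, -0.0246] [-47.1, 29.4, 47.4] | [455.6 -91.3 202.2] [-0.4  0.4 -1. ] 4.75 49.849487809331386
```

Call:
apply_moves(rows=[[0.024,0.064,-0.025,-47,29,47,50],[0.024,0.064,-0.025,-47,29,47,50],[0.024,0.064,-0.025,-47,29,47,50],[0.024,0.064,-0.025,-47,29,47,50],[0.024,0.064,-0.025,-47,29,47,50],[0.024,0.064,-0.025,-47,29,47,50]])

```text
time: 5.35
ee_pos: [449.9, -120.1, 136.1]
eef_rot: [0.924, -0.008, 0.383, 0.004]
wrist_force: [0.8, -0.4, 0.2]
opening: 49.9
grip_force: 0.0
```

```bash
python3 - <<'E'
from h import *
s=state();print(np.round(s["joint_pos"],3))
R=Rt(np.radians(45))*Ro.from_euler('z',np.pi); plan([450,-120.5,135.5],R); plan([528.1,-121.9,57.7],R)
E
```

```text
[-0.816  0.077  2.335  1.37   0.543 -0.394]
[0.0004, -0.0002, 0.0003] [-0.4, 0.4, 0.5] | [ 449.9 -120.1  136.1] [ 0.8 -0.4  0.2] 5.35 49.86947020226342
[0.0004, -0.0002, 0.0003] [-0.2, 0.4, 110.7] | [ 449.9 -120.1  136.1] [ 0.8 -0.4  0.2] 5.35 49.86947020226342
```

```bash
cat >k.py <<'E'
from h import *
from scipy.optimize import least_squares
D=[([1.0766,.3134,1.4984,0,1.331,-.2234],[140.35,505.66,230.9],[.135,.99084,-.0005,-.0002]),
([-.652,-.03,2.216,.894,.498,-2.88],[468.5,-91.8,186.8],[.023,.936,-.01,.352]),
([-.679,-.093,2.224,.834,.55,.318],[455.6,-91.3,202.2],[.935,-.024,.353,.01]),
([-.816,.077,2.335,1.37,.543,-.394],[449.9,-120.1,136.1],[.924,-.008,.383,.004])]
def wrist(q,P):
    a,L1,L2,lat,h,Lt=P
    return Ro.from_euler('z',q[0]).apply([a+L1*np.sin(q[1])+L2*np.sin(q[1]+q[2]),lat,h+L1*np.cos(q[1])+L2*np.cos(q[1]+q[2])])
def fkR(q):
    z,y=lambda t:Ro.from_euler('z',t),lambda t:Ro.from_euler('y',t)
    return z(q[0])*y(q[1]+q[2])*z(q[3])*y(q[4])*z(q[5])
def fk(q,P): 
    R=fkR(q)*OFF;return wrist(q,P)+P[5]*R.apply([0,0,1]),R
OFF=fkR(D[0][0]).inv()*Ro.from_quat(D[0][2])
res=lambda P:np.concatenate([fk(q,P)[0]-p for q,p,_ in D])
s=least_squares(res,[0,425,425,50,300,250]);P=s.x
def ik(p,R,q0):
    f=lambda q:np.r_[(fk(q,P)[0]-p)/100,(fk(q,P)[1].inv()*R).as_rotvec()]
    lo=[-2.94,-.97,.19,-1.23,.02,-2.88];hi=[2.94,2.17,2.56,4.37,3.11,2.88]
    r=least_squares(f,np.clip(q0,np.array(lo)+.001,np.array(hi)-.001),bounds=(lo,hi));return r.x,r.cost
E
python3 - <<'E'
from k import *
np.set_printoptions(precision=2,suppress=True)
print(P,s.cost,res(P));print([np.round((fkR(q)*OFF*Ro.from_quat(r).inv()).magnitude(),3) for q,p,r in D])
for a in (37,41,45):
  R=Rt(np.radians(a))*Ro.from_euler('z',np.pi);q=D[3][0];G=np.array([514.7,-121.7,71.1])
  for t in [-110,-80,-50,-20]: q,c=ik(G+R.apply([0,0,19+t]),R,q);print(a,t,q,c)
  for t in range(0,181,20):
    q,c=ik(G+R.apply([0,0,19])+t*np.array([.018,1,0]),R,q);print(a,t,q,c)
E
```

```text
[-17.49 469.43 392.68 117.01 134.47 252.86] 84.35014066189768 [-2.27 -2.68  3.55 -1.05  0.67  0.28 -3.91  2.89  1.24  6.24 -7.23 -5.07]
[np.float64(0.0), np.float64(0.002), np.float64(0.001), np.float64(0.001)]
37 -110 [-0.73  0.06  2.22  0.91  0.52  0.13] 9.744023655249878e-25
37 -80 [-0.69  0.14  2.21  1.02  0.46  0.04] 1.791855568231184e-24
37 -50 [-0.66  0.22  2.2   1.14  0.41 -0.07] 4.171988912655898e-22
37 -20 [-0.63  0.3   2.18  1.28  0.37 -0.2 ] 6.335175941701843e-21
37 0 [-0.61  0.35  2.16  1.38  0.35 -0.29] 3.287731944198287e-26
37 20 [-0.57  0.34  2.18  1.42  0.32 -0.29] 3.1314327799289866e-20
37 40 [-0.52  0.34  2.19  1.46  0.3  -0.29] 4.0746309662147793e-20
37 60 [-0.47  0.33  2.2   1.5   0.27 -0.3 ] 5.0815898813978213e-20
37 80 [-0.42  0.33  2.2   1.54  0.24 -0.3 ] 6.42903241753174e-20
37 100 [-0.37  0.32  2.21  1.59  0.21 -0.31] 9.118951194910508e-20
37 120 [-0.31  0.32  2.21  1.64  0.18 -0.31] 9.680240170521266e-31
37 140 [-0.26  0.33  2.2   1.7   0.15 -0.33] 3.4227623365444875e-30
37 160 [-0.21  0.33  2.2   1.77  0.12 -0.35] 4.904943147249215e-30
37 180 [-0.15  0.33 
[... 1226 characters left out ...]
6 -0.73] 8.238254166056843e-28
45 0 [-0.65  0.36  2.24  1.87  0.45 -0.8 ] 5.675982235934523e-30
45 20 [-0.6   0.35  2.26  1.94  0.43 -0.84] 1.1179503476400158e-20
45 40 [-0.55  0.35  2.27  2.01  0.41 -0.87] 3.01764824444679e-20
45 60 [-0.5   0.34  2.28  2.09  0.39 -0.91] 1.0150637771519717e-19
45 80 [-0.45  0.34  2.28  2.18  0.37 -0.96] 2.107664221296391e-30
45 100 [-0.39  0.34  2.29  2.28  0.35 -1.01] 1.0930625135611105e-31
45 120 [-0.34  0.34  2.29  2.38  0.33 -1.07] 1.4280994404417897e-30
45 140 [-0.28  0.34  2.29  2.5   0.31 -1.14] 2.9174502894320793e-31
45 160 [-0.22  0.34  2.28  2.62  0.29 -1.21] 1.1241921045276873e-30
45 180 [-0.16  0.35  2.27  2.76  0.27 -1.3 ] 4.3125481562900646e-30
```

Joint limits are clear along the whole push with the tool leaning 45°. Next I'll advance under the guard.

Call:
apply_moves(rows=[[0,0,0,0,0,15,50],[0,0,0,0,0,30,50],[0,0,0,0,0,45,50],[0,0,0,0,0,60,50],[0,0,0,0,0.4,70,50],[0,0,0,0,0.4,80,50],[0,0,0,0,0.4,80,50]])

```text
time: 6.05
ee_pos: [507.1, -121.1, 79.4]
eef_rot: [0.924, -0.009, 0.383, 0.003]
wrist_force: [0.2, -0.1, 0.6]
opening: 49.6
grip_force: 0.0
```

```bash
python3 - <<'E'
from h import *
cv2.imwrite("pics/near.png",cv2.resize(read_camera("side")[125:245,235:365,::-1],None,fx=5,fy=5,interpolation=cv2.INTER_CUBIC))
R=Rt(np.radians(45))*Ro.from_euler('z',np.pi); plan([528.1,-121.9,57.7],R)
E
```

```text
[-0.0003, -0.0005, -0.0013] [-0.4, 0.4, 30.7] | [ 506.7 -121.1   79.7] [ 0.1  0.2 -0.9] 6.1 50.20958546623622
```

View pics/near.png

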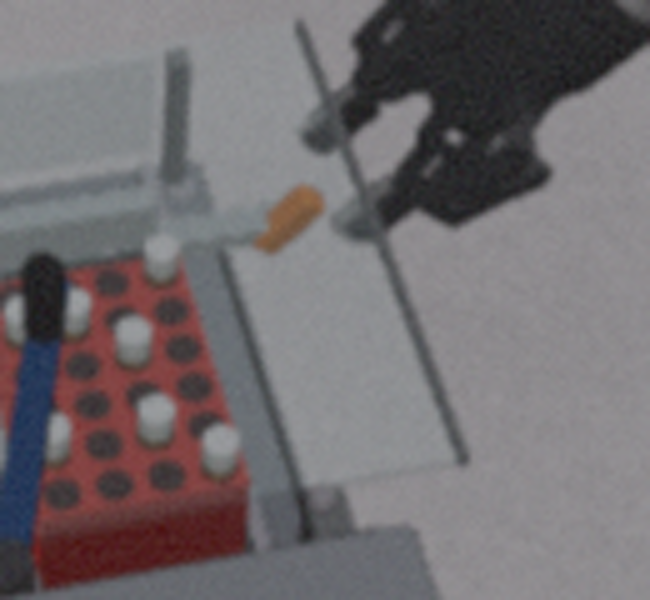

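The fingertips at (322,130) and (360,218) are under the guard edge and straddle the fin axis at (295,215). I'll go in and close.

Call:
apply_moves(rows=[[0,0,0,0,0.4,8,50],[0,0,0,0,0.4,16,50],[0,0,0,0,0.4,24,50],[0,0,0,0,0.4,30,50],[0,0,0,0,0.4,30.5,50],[0,0,0,0,0.4,30.5,50]])

```text
time: 6.7
ee_pos: [527.8, -122.3, 58.0]
eef_rot: [0.924, -0.01, 0.383, 0.003]
wrist_force: [0.0, 0.1, 0.1]
opening: 50.1
grip_force: 0.0
```

Call:
apply_moves(rows=[[0,0,0,0,0,0,30],[0,0,0,0,0,0,22],[0,0,0,0,0,0,18],[0,0,0,0,0,0,14],[0,0,0,0,0,0,10],[0,0,0,0,0,0,5],[0,0,0,0,0,0,5]], force=40)

```text
time: 7.4
ee_pos: [527.8, -122.5, 58.0]
eef_rot: [0.924, -0.011, 0.383, 0.003]
wrist_force: [-6.5, 0.7, 6.4]
opening: 17.3
grip_force: 38.7
```

```bash
python3 - <<'E'
from h import *
R=Rt(np.radians(45))*Ro.from_euler('z',np.pi); plan([528.1,-121.9,57.7],R);s=state();print(s["grip_force"],s["joint_pos"])
print(Ro.from_quat(s["eef_rot"]).inv().apply([.018,1,0]))
E
```

```text
[0.0011, -0.0004, -0.0045] [-0.0, -0.6, 0.5] | [ 527.8 -122.5   58. ] [-6.5  0.7  6.4] 7.4 17.30771333684559
38.748659491539 [-0.65259331  0.42476288  2.18696635  1.88260414  0.4552519  -0.81959514]
[-0.00451658 -1.00015117 -0.00110894]
```

Call:
apply_moves(rows=[[0,0,0,0,-2,0,5],[0,0,0,0,-5,0,5],[0,0,0,0,-8,0,5],[0,0,0,0,-12,0,5],[0,0,0,0,-16,0,5],[0,0,0,0,-20,0,5],[0,0,0,-0.1,-24,0,5],[0,0,0,-0.1,-28,0,5]], force=60)

```text
time: 8.2
ee_pos: [528.1, -96.0, 58.1]
eef_rot: [0.924, -0.012, 0.382, 0.004]
wrist_force: [-11.2, -8.8, 9.0]
opening: 16.6
grip_force: 58.4
```

```bash
python3 - <<'E'
from h import *
cv2.imwrite("pics/push.png",cv2.resize(read_camera("side")[125:245,205:365,::-1],None,fx=5,fy=5,interpolation=cv2.INTER_CUBIC))
R=Rt(np.radians(45))*Ro.from_euler('z',np.pi); plan([528.6,-94.6,57.7],R);s=state();print(s["grip_force"])
E
```

```text
[0.0039, 0.0005, -0.0058] [0.0, -0.8, 0.6] | [528.1 -95.3  58.1] [-9.7 -6.1  8. ] 8.25 16.222907619121656
59.14266977459192
```

View pics/push.png

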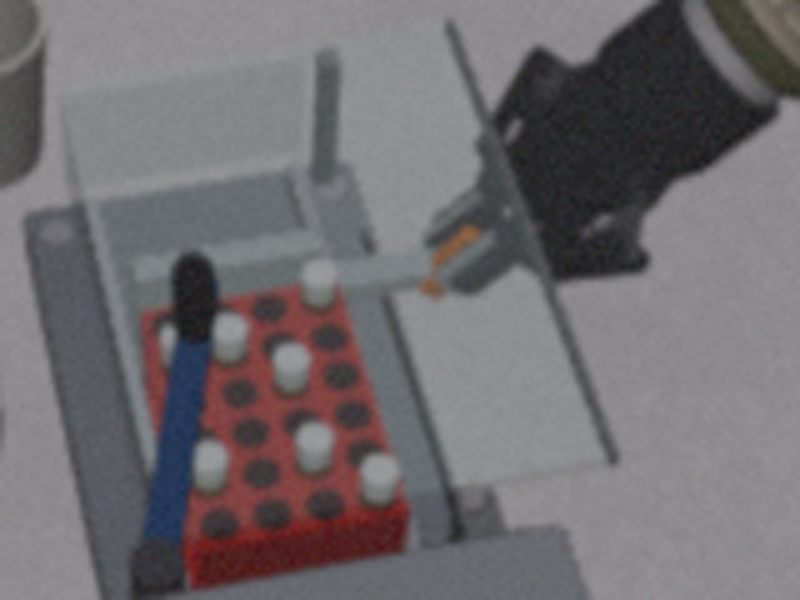

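The grip on the fin at (460,245) is solid, and the rack is moving with the carriage. I'll continue the push.

Call:
apply_moves(rows=[[0,0,0,0,-4,0,5],[0,0,0,0,-9,0,5],[0,0,0,0,-14,0,5],[0,0,0,-0.1,-19,0,5],[0,0,0,-0.1,-24,0,5],[0,0,0,-0.1,-29,0,5],[0,0,0,-0.1,-34,0,5],[0,0,0,-0.1,-38,0,5]])

```text
time: 9.05
ee_pos: [528.7, -57.6, 58.1]
eef_rot: [0.924, -0.012, 0.382, 0.004]
wrist_force: [-14.5, -8.5, 12.3]
opening: 16.6
grip_force: 59.1
```

Call:
apply_moves(rows=[[0,0,0,0,-3,0,5],[0,0,0,0,-6,0,5],[0,0,0,0,-9,0,5],[0,0,0,0,-12,0,5],[0,0,0,0,-15,0,5],[0,0,0,-0.1,-18,0,5],[0,0,0,-0.1,-20,0,5],[0,0,0,-0.1,-22,0,5]])

```text
time: 9.85
ee_pos: [529.0, -35.6, 58.0]
eef_rot: [0.924, -0.012, 0.382, 0.004]
wrist_force: [-15.3, -7.7, 13.3]
opening: 16.4
grip_force: 59.5
```

Call:
apply_moves(rows=[[0,0,0,0,-1,0,5],[0,0,0,0,-2,0,5],[0,0,0,0,-3,0,5],[0,0,0,0,-4,0,5],[0,0,0,0,-5,0,5],[0,0,0,0,-6,0,5],[0,0,0,0,-7,0,5],[0,0,0,0,-8,0,5]])

```text
time: 10.65
ee_pos: [529.2, -27.6, 58.0]
eef_rot: [0.924, -0.012, 0.382, 0.004]
wrist_force: [-15.9, -7.6, 14.6]
opening: 16.8
grip_force: 59.6
```

Call:
apply_moves(rows=[[0,0,0,0,-1,-0.3,5],[0,0,0,0,-2,-0.5,5],[0,0,0,0,-3,-0.5,5],[0,0,0,0,-4,-0.5,5],[0,0,0,0,-5,-0.5,5],[0,0,0,0,-6,-0.5,5],[0,0,0,0,-7,-0.5,5],[0,0,0,0,-8,-0.5,5]])

```text
time: 11.45
ee_pos: [529.2, -19.6, 58.1]
eef_rot: [0.924, -0.012, 0.382, 0.004]
wrist_force: [-5.9, -7.9, 5.2]
opening: 16.7
grip_force: 58.8
```

Call:
apply_moves(rows=[[0,0,0,0,-1,0,5],[0,0,0,0,-2,0,5],[0,0,0,0,-3,0,5],[0,0,0,0,-4,0,5],[0,0,0,0,-5,0,5],[0,0,0,0,-6,0,5]])

```text
time: 12.05
ee_pos: [529.3, -13.5, 58.1]
eef_rot: [0.924, -0.012, 0.382, 0.004]
wrist_force: [-6.7, -8.6, 4.6]
opening: 16.6
grip_force: 58.9
```

Call:
apply_moves(rows=[[0,0,0,0,-1,0,5],[0,0,0,0,-2,0,5],[0,0,0,0,-3,0,5],[0,0,0,0,-4,0,5]])

```text
time: 12.45
ee_pos: [529.4, -9.5, 58.1]
eef_rot: [0.924, -0.012, 0.382, 0.004]
wrist_force: [-7.0, -8.3, 4.8]
opening: 16.3
grip_force: 58.9
```

Call:
apply_moves(rows=[[0,0,0,0,-1,0,5],[0,0,0,0,-2,0,5],[0,0,0,0,-3,0,5],[0,0,0,0,-4,0,5]])

```text
time: 12.85
ee_pos: [529.4, -5.5, 58.1]
eef_rot: [0.924, -0.012, 0.382, 0.004]
wrist_force: [-7.9, -7.8, 4.9]
opening: 16.2
grip_force: 59.0
```

Call:
apply_moves(rows=[[0,0,0,0,-1,0,5],[0,0,0,0,-2,0,5],[0,0,0,0,-3,0,5],[0,0,0,0,-4,0,5]])

```text
time: 13.25
ee_pos: [529.5, -1.5, 58.1]
eef_rot: [0.924, -0.012, 0.382, 0.004]
wrist_force: [-7.3, -7.9, 5.4]
opening: 16.4
grip_force: 59.1
```

Call:
apply_moves(rows=[[0,0,0,0,-1,0,5],[0,0,0,0,-2,0,5],[0,0,0,0,-3,0,5],[0,0,0,0,-4,0,5]])

```text
time: 13.65
ee_pos: [529.6, 2.5, 58.1]
eef_rot: [0.924, -0.012, 0.382, 0.004]
wrist_force: [-7.7, -7.1, 4.9]
opening: 16.1
grip_force: 59.1
```

Call:
apply_moves(rows=[[0,0,0,0,-1,0,5],[0,0,0,0,-2,0,5],[0,0,0,0,-3,0,5],[0,0,0,0,-4,0,5]])

```text
time: 14.05
ee_pos: [529.6, 6.6, 58.1]
eef_rot: [0.924, -0.012, 0.382, 0.004]
wrist_force: [-9.2, -8.4, 5.9]
opening: 16.1
grip_force: 59.2
```

Call:
apply_moves(rows=[[0,0,0,0,-1,0,5],[0,0,0,0,-2,0,5],[0,0,0,0,-3,0,5],[0,0,0,0,-4,0,5]])

```text
time: 14.45
ee_pos: [529.7, 10.6, 58.1]
eef_rot: [0.924, -0.012, 0.382, 0.004]
wrist_force: [-6.9, -7.6, 6.9]
opening: 16.3
grip_force: 59.2
```

Call:
apply_moves(rows=[[0,0,0,0,-1,0,5],[0,0,0,0,-2,0,5],[0,0,0,0,-3,0,5],[0,0,0,0,-4,0,5]])

```text
time: 14.85
ee_pos: [529.7, 14.6, 58.1]
eef_rot: [0.924, -0.012, 0.382, 0.003]
wrist_force: [-8.2, -8.2, 5.0]
opening: 16.4
grip_force: 59.3
```

Call:
apply_moves(rows=[[0,0,0,0,-1,0,5],[0,0,0,0,-2,0,5],[0,0,0,0,-3,0,5],[0,0,0,0,-4,0,5]])

```text
time: 15.25
ee_pos: [529.8, 18.7, 58.1]
eef_rot: [0.924, -0.012, 0.382, 0.003]
wrist_force: [-8.0, -8.3, 6.5]
opening: 16.1
grip_force: 59.3
```

Call:
apply_moves(rows=[[0,0,0,0,-1,0,5],[0,0,0,0,-2,0,5],[0,0,0,0,-3,0,5]])

```text
time: 15.55
ee_pos: [529.8, 21.7, 58.1]
eef_rot: [0.924, -0.012, 0.382, 0.003]
wrist_force: [-8.9, -7.8, 6.3]
opening: 16.4
grip_force: 59.4
```

Call:
apply_moves(rows=[[0,0,0,0,-1,0,5],[0,0,0,0,-2,0,5],[0,0,0,0,-3,0,5]])

```text
time: 15.85
ee_pos: [529.9, 24.7, 58.1]
eef_rot: [0.924, -0.012, 0.382, 0.003]
wrist_force: [-9.1, -7.5, 6.3]
opening: 16.7
grip_force: 59.4
```

Call:
apply_moves(rows=[[0,0,0,0,-1,0,5],[0,0,0,0,-2,0,5],[0,0,0,0,-3,0,5]])

```text
time: 16.15
ee_pos: [529.9, 27.6, 58.1]
eef_rot: [0.924, -0.012, 0.382, 0.003]
wrist_force: [-9.9, -9.8, 6.8]
opening: 16.1
grip_force: 59.1
```

Call:
apply_moves(rows=[[0,0,0,0,-1,0,5],[0,0,0,0,-2,0,5],[0,0,0,0,-3,0,5]])

```text
time: 16.45
ee_pos: [530.0, 30.4, 58.1]
eef_rot: [0.924, -0.012, 0.382, 0.004]
wrist_force: [-9.8, -12.5, 7.2]
opening: 16.1
grip_force: 58.4
```

The stop was met at about y 26.5, and force has risen about 1 N per mm since. I'll add a little more and then release.

Call:
apply_moves(rows=[[0,0,0,0,-0.7,0,5],[0,0,0,0,-1.5,0,5],[0,0,0,0,-1.5,0,5]])

```text
time: 16.75
ee_pos: [530.0, 31.8, 58.1]
eef_rot: [0.924, -0.012, 0.382, 0.004]
wrist_force: [-9.4, -12.1, 7.7]
opening: 16.6
grip_force: 58.7
```

Call:
apply_moves(rows=[[0,0,0,0,0,0,16],[0,0,0,0,0,0,18],[0,0,0,0,0,0,20],[0,0,0,0,0,0,24],[0,0,0,0,0,0,30],[0,0,0,0,0,0,40],[0,0,0,0,0,0,40]])

```text
time: 17.45
ee_pos: [530.8, 33.3, 58.3]
eef_rot: [0.924, -0.01, 0.383, 0.003]
wrist_force: [0.5, -0.1, 0.5]
opening: 39.8
grip_force: 0.0
```

```bash
python3 - <<'E'
from h import *
cv2.imwrite("pics/rel.png",cv2.resize(read_camera("top")[140:260,200:360,::-1],None,fx=5,fy=5,interpolation=cv2.INTER_CUBIC))
s=state();print(s["joint_pos"],s["wrist_force"],s["ee_pos"],s["opening"])
E
```

```text
[-0.23261207  0.40406198  2.22820954  2.6149398   0.30388049 -1.21300797] [0.35325337 0.3632278  0.69226649] [530.7156777   33.25295316  58.3093775 ] 40.08977801277508
```

View pics/rel.png

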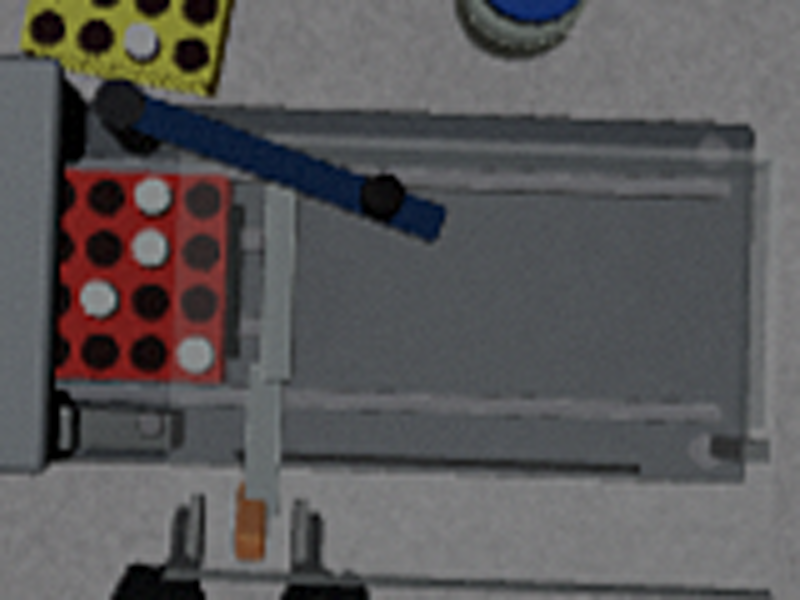

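The rack is in the reader with the pad pressed back by the plate (pad at x≈240, plate at 265), and the fin at (250,522) is free between the open fingers. Next I'll retreat and plan the knob.

Call:
apply_moves(rows=[[0,0,0,0,0,-10,40],[0,0,0,0,0,-25,40],[0,0,0,0,0,-45,40],[0,0,0,0,0,-70,40],[0,0,0,0,0,-100,40],[0,0,0,0,0,-130,40],[0,0,0,0,0,-150,40]])

```text
time: 18.2
ee_pos: [446.0, 37.9, 147.8]
eef_rot: [0.922, -0.008, 0.386, -0.004]
wrist_force: [-0.4, 0.1, -0.6]
opening: 40.3
grip_force: 0.0
```

```bash
cat >>k.py <<'E'
def Rdown(yaw): # direction of tool y
    y=np.array([np.cos(yaw),np.sin(yaw),0]);z=np.array([0,0,-1.]);return Ro.from_matrix(np.c_[np.cross(y,z),y,z])
H=np.array([704.4,87.3]);
def knob(th): # th keeper angle
    a=np.pi-.018+th;return H+118*np.array([np.cos(a),np.sin(a)]),a-np.pi/2
E
python3 - <<'E'
from k import *
np.set_printoptions(precision=2,suppress=True)
print(state()["joint_pos"],state()["ee_pos"])
print(knob(1.23),knob(0))
for fl in (0,np.pi):
  q=np.array([0,.6,1.3,0,1.2,0.])
  for th in (1.23,.8,.4,0):
    p,y=knob(th)
    b=min((ik(np.r_[p,155],Rdown(y+fl),np.r_[q[:5],j]) for j in(-2,-1,0,1,2)),key=lambda r:r[1]);print(fl,th,b)
E
```

```text
[-0.31 -0.02  2.39  1.57  0.22 -0.21] [445.96  37.89 147.77]
(array([662.96, -23.19]), 2.7827963267948963) (array([586.42,  89.42]), 1.5527963267948968)
0 1.23 (array([-0.19,  0.67,  1.15, -0.05,  1.32, -2.88]), np.float64(0.004633098496688142))
0 0.8 (array([-0.18,  0.57,  1.31, -0.  ,  1.26, -2.54]), np.float64(2.9037722676104367e-29))
0 0.4 (array([-0.12,  0.52,  1.4 , -0.  ,  1.22, -2.08]), np.float64(1.1886108883538577e-30))
0 0 (array([-0.05,  0.51,  1.41, -0.  ,  1.22, -1.6 ]), np.float64(1.823166860080825e-27))
3.141592653589793 1.23 (array([-0.21,  0.67,  1.15,  0.  ,  1.32,  0.15]), np.float64(3.423138537367679e-30))
3.141592653589793 0.8 (array([-0.18,  0.57,  1.31,  0.  ,  1.26,  0.61]), np.float64(2.4126748784501372e-30))
3.141592653589793 0.4 (array([-0.12,  0.52,  1.4 ,  0.  ,  1.22,  1.06]), np.float64(1.384134916523773e-30))
3.141592653589793 0 (array([-0.05,  0.51,  1.41,  0.  ,  1.22,  1.54]), np.float64(8.886922420887082e-27))
```

```bash
python3 - <<'E'
from k import *
p,y=knob(1.23);R=Rdown(y+np.pi);plan([450,0,330],R)
st=dict(state());st["ee_pos"]=np.array([450,0,330]);st["eef_rot"]=R.as_quat();plan([663.3,-22.5,230],R,st)
E
```

```text
[0.4729, -0.6975, -1.1601] [133.3, 35.4, -125.1] | [446.   37.9 147.8] [-0.4  0.1 -0.6] 18.2 40.33942444294662
[0.0, 0.0, 0.0] [53.8, 207.6, 100.0] | [450   0 330] [-0.4  0.1 -0.6] 18.2 40.33942444294662
```

Call:
apply_moves(rows=[[0.05,-0.07,-0.11,27,7,-25,50],[0.1,-0.14,-0.23,53,14,-50,50],[0.16,-0.23,-0.39,80,21,-75,50],[0.22,-0.32,-0.54,107,28,-100,50],[0.28,-0.42,-0.7,133,35,-125,50],[0.35,-0.51,-0.85,133,35,-125,50],[0.41,-0.6,-1.0,133,35,-125,50],[0.473,-0.697,-1.16,133,35,-125,50]])

```text
time: 19.0
ee_pos: [450.5, -0.7, 330.9]
eef_rot: [0.916, 0.357, 0.184, -0.01]
wrist_force: [1.1, -0.9, -0.5]
opening: 50.1
grip_force: 0.0
```

```bash
python3 - <<'E'
from k import *
p,y=knob(1.23);R=Rdown(y+np.pi);print(state()["joint_pos"]);plan([450,0,330],R);plan([663.3,-22.5,230],R)
E
```

```text
[-0.427685   -0.10017946  1.74736281  0.29215847  1.2574849   0.34278687]
[0.1956, -0.3196, -0.4636] [-0.2, -0.9, 0.8] | [450.5  -0.7 330.9] [ 1.1 -0.9 -0.5] 19.0 50.14192815718541
[0.1956, -0.3196, -0.4636] [95.2, 144.8, 160.9] | [450.5  -0.7 330.9] [ 1.1 -0.9 -0.5] 19.0 50.14192815718541
```

Call:
apply_moves(rows=[[0.04,-0.07,-0.1,14,20,23,50],[0.08,-0.13,-0.2,28,42,46,50],[0.12,-0.2,-0.3,43,64,70,50],[0.16,-0.26,-0.39,57,86,95,50],[0.196,-0.32,-0.464,72,108,120,50],[0.196,-0.32,-0.464,95,145,161,50],[0.196,-0.32,-0.464,95,145,161,50],[0.196,-0.32,-0.464,95,145,161,50]])

```text
time: 19.8
ee_pos: [663.4, -22.1, 226.0]
eef_rot: [0.823, 0.569, -0.0, -0.003]
wrist_force: [-0.2, 0.7, 0.5]
opening: 49.8
grip_force: 0.0
```

```bash
python3 - <<'E'
from k import *
cv2.imwrite("pics/kn.png",cv2.resize(read_camera("side")[125:245,205:365,::-1],None,fx=5,fy=5,interpolation=cv2.INTER_CUBIC))
p,y=knob(1.23);R=Rdown(y+np.pi);print(state()["joint_pos"]);plan([663.3,-22.5,155],R)
E
```

```text
[-0.21082607  0.63485742  1.01754842  0.00357498  1.49089158  0.15024142]
[-0.0022, -0.0033, -0.0026] [-0.6, 0.7, 73.1] | [662.9 -22.  228.1] [0.6 1.  0.9] 19.85 50.069746173309014
```

View pics/kn.png

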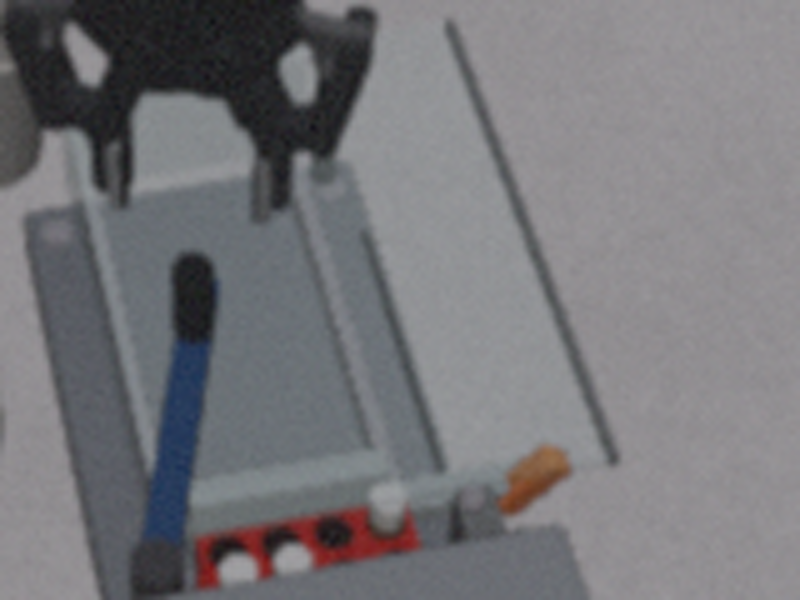

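The fingers (tips at (115,205) and (265,215)) straddle the knob at (195,270) from above. I'll descend and grip.

Call:
apply_moves(rows=[[0,0,0,-0.5,0.5,20,50],[0,0,0,-0.5,0.5,40,50],[0,0,0,-0.5,0.5,58,50],[0,0,0,-0.5,0.5,73,50],[0,0,0,-0.5,0.5,73,50]])

```text
time: 20.35
ee_pos: [662.2, -22.3, 155.6]
eef_rot: [0.823, 0.568, 0.001, -0.002]
wrist_force: [-0.2, 0.2, 0.1]
opening: 49.8
grip_force: 0.0
```

Call:
apply_moves(rows=[[0,0,0,0,0,0,30],[0,0,0,0,0,0,24],[0,0,0,0,0,0,20],[0,0,0,0,0,0,16],[0,0,0,0,0,0,12],[0,0,0,0,0,0,12]], force=25)

```text
time: 20.95
ee_pos: [663.9, -22.6, 156.4]
eef_rot: [0.823, 0.569, 0.002, -0.001]
wrist_force: [-1.1, -1.0, 5.7]
opening: 17.2
grip_force: 24.4
```

```bash
python3 - <<'E'
from k import *
st=state();R0=Ro.from_quat(st["eef_rot"]);print(st["opening"],st["wrist_force"],st["ee_pos"])
k=st["ee_pos"][:2]-H;print("angle",np.arctan2(k[1],k[0])%(2*np.pi)-np.pi+.018,np.hypot(*k))
th0=np.arctan2(k[1],k[0])%(2*np.pi)-np.pi+.018
for i in range(1,26):
    th=th0*(1-i/25);p,_=knob(th);d=R0.inv().apply(np.r_[p-knob(th0)[0],0]);print(i,round(th,3),round(th0-th,3),np.round(d,1))
E
```

```text
17.160714091804035 [-1.14720529 -1.01594853  5.68379621] [663.89300742 -22.61412544 156.41205852]
angle 1.235707292691082 117.14064802520534
1 1.186 0.049 [ 0.1 -5.8 -0. ]
2 1.137 0.099 [  0.5 -11.7  -0. ]
3 1.087 0.148 [  1.2 -17.4  -0. ]
4 1.038 0.198 [  2.1 -23.2  -0. ]
5 0.989 0.247 [  3.3 -28.9   0. ]
6 0.939 0.297 [  4.9 -34.5   0. ]
7 0.89 0.346 [  6.7 -40.1   0. ]
8 0.84 0.395 [  8.7 -45.5   0. ]
9 0.791 0.445 [ 11.1 -50.9   0. ]
10 0.741 0.494 [ 13.7 -56.1   0. ]
11 0.692 0.544 [ 16.5 -61.2   0. ]
12 0.643 0.593 [ 19.6 -66.1   0. ]
13 0.593 0.643 [ 22.9 -70.9   0.1]
14 0.544 0.692 [ 26.5 -75.5   0.1]
15 0.494 0.741 [ 30.3 -79.9   0.1]
16 0.445 0.791 [ 34.3 -84.2   0.1]
17 0.395 0.84 [ 38.5 -88.2   0.1]
18 0.346 0.89 [ 42.9 -92.    0.1]
19 0.297 0.939 [ 47.5 -95.6   0.1]
20 0.247 0.989 [ 52.3 -99.    0.1]
21 0.198 1.038 [  57.2 -102.1    0.2]
22 0.148 1.087 [  62.3 -105.     0.2]
23 0.099 1.137 [  67.5 -107.6    0.2]
24 0.049 1.186 [  72.8 -110.     0.2]
25 0.0 1.236 [  78.3 -112.1    0.2]
```

Call:
apply_moves(rows=[[0,0,0.049,0.1,-5.8,0,12],[0,0,0.099,0.5,-11.7,0,12],[0,0,0.148,1.2,-17.4,0,12],[0,0,0.198,2.1,-23.2,0,12],[0,0,0.247,3.3,-28.9,0,12],[0,0,0.297,4.9,-34.5,0,12],[0,0,0.346,6.7,-40.1,0,12],[0,0,0.395,8.7,-45.5,0,12]])

```text
time: 21.75
ee_pos: [624.0, 1.1, 156.4]
eef_rot: [0.919, 0.395, 0.001, -0.001]
wrist_force: [-3.3, -3.0, 7.1]
opening: 17.1
grip_force: 24.5
```

Call:
apply_moves(rows=[[0,0,0.049,0.1,-5.8,0,12],[0,0,0.099,0.5,-11.7,0,12],[0,0,0.148,1.2,-17.4,0,12],[0,0,0.198,2.1,-23.2,0,12],[0,0,0.247,3.3,-28.9,0,12],[0,0,0.297,4.9,-34.5,0,12],[0,0,0.346,6.7,-40.1,0,12],[0,0,0.395,8.7,-45.5,0,12]])

```text
time: 22.55
ee_pos: [596.0, 38.7, 156.4]
eef_rot: [0.978, 0.207, -0.001, -0.001]
wrist_force: [-7.9, -3.5, 8.1]
opening: 17.2
grip_force: 24.7
```

```bash
python3 - <<'E'
from k import *
st=state();R0=Ro.from_quat(st["eef_rot"]);print(st["opening"],st["wrist_force"],st["ee_pos"])
k=st["ee_pos"][:2]-H;print("angle",np.arctan2(k[1],k[0])%(2*np.pi)-np.pi+.018,np.hypot(*k))
for th in(.3,.2,.15,.1,.05,0,-.02): plan(np.r_[knob(th)[0],156.4],Rdown(knob(th)[1]+np.pi))
E
```

```text
17.234739958601715 [-7.9431646  -3.52380719  8.14744855] [595.99108125  38.66345168 156.40382573]
angle 0.43972215102204903 118.8192219187306
[-0.0025, 0.0012, 0.1354] [1.9, -16.4, 0.0] | [596.   38.7 156.4] [-7.9 -3.5  8.1] 22.55 17.234739958601715
[-0.0024, 0.0014, 0.2354] [4.1, -28.0, 0.1] | [596.   38.7 156.4] [-7.9 -3.5  8.1] 22.55 17.234739958601715
[-0.0024, 0.0014, 0.2854] [5.6, -33.7, 0.1] | [596.   38.7 156.4] [-7.9 -3.5  8.1] 22.55 17.234739958601715
[-0.0023, 0.0015, 0.3354] [7.4, -39.4, 0.1] | [596.   38.7 156.4] [-7.9 -3.5  8.1] 22.55 17.234739958601715
[-0.0023, 0.0015, 0.3854] [9.5, -44.9, 0.1] | [596.   38.7 156.4] [-7.9 -3.5  8.1] 22.55 17.234739958601715
[-0.0023, 0.0016, 0.4354] [11.8, -50.3, 0.1] | [596.   38.7 156.4] [-7.9 -3.5  8.1] 22.55 17.234739958601715
[-0.0023, 0.0016, 0.4554] [12.8, -52.4, 0.1] | [596.   38.7 156.4] [-7.9 -3.5  8.1] 22.55 17.234739958601715
```

Call:
apply_moves(rows=[[0,0,0.05,-0.4,-5.8,0,12],[0,0,0.1,-0.1,-11.7,0,12],[0,0,0.15,0.6,-17.5,0,12],[0,0,0.2,1.5,-23,0,12],[0,0,0.24,3,-28,0,12],[0,0,0.28,4.5,-33,0,12],[0,0,0.31,5.5,-36.5,0,12],[0,0,0.335,6.4,-39.4,0,12]])

```text
time: 23.35
ee_pos: [585.2, 77.1, 156.5]
eef_rot: [0.999, 0.042, -0.002, -0.001]
wrist_force: [-12.7, -4.1, 11.5]
opening: 17.2
grip_force: 25.0
```

```bash
python3 - <<'E'
from k import *
st=state()
k=st["ee_pos"][:2]-H;print("angle",np.arctan2(k[1],k[0])%(2*np.pi)-np.pi+.018,np.hypot(*k))
for th in(.05,0,-.02): plan(np.r_[knob(th)[0],156.4],Rdown(knob(th)[1]+np.pi))
E
```

```text
angle 0.10372542959319307 119.60807970803288
[-0.0017, 0.0039, 0.0514] [1.8, -6.3, 0.1] | [585.2  77.1 156.5] [-12.7  -4.1  11.5] 23.35 17.243436006257447
[-0.0016, 0.0039, 0.1014] [2.2, -12.2, 0.1] | [585.2  77.1 156.5] [-12.7  -4.1  11.5] 23.35 17.243436006257447
[-0.0015, 0.0039, 0.1214] [2.5, -14.6, 0.1] | [585.2  77.1 156.5] [-12.7  -4.1  11.5] 23.35 17.243436006257447
```

Call:
apply_moves(rows=[[0,0,0.02,-1,-2,-0.5,12],[0,0,0.035,-1,-4,-0.5,12],[0,0,0.05,-0.8,-6,-0.5,12],[0,0,0.065,-0.7,-8,-0.5,12],[0,0,0.08,-0.6,-10,-0.5,12]])

```text
time: 23.85
ee_pos: [584.5, 87.8, 156.5]
eef_rot: [1.0, 0.002, -0.001, -0.002]
wrist_force: [-7.0, -1.9, 6.0]
opening: 17.1
grip_force: 24.8
```

Call:
apply_moves(rows=[[0,0,0.01,0,-1,0,12],[0,0,0.02,0,-2,0,12]])

```text
time: 24.05
ee_pos: [584.5, 89.9, 156.5]
eef_rot: [1.0, -0.008, -0.001, -0.002]
wrist_force: [-6.4, -1.6, 6.6]
opening: 16.9
grip_force: 24.8
```

Call:
apply_moves(rows=[[0,0,0.01,0,-1,0,12],[0,0,0.02,0,-2,0,12],[0,0,0.02,0,-2,0,12]])

```text
time: 24.35
ee_pos: [584.5, 91.5, 156.5]
eef_rot: [1.0, -0.018, -0.001, -0.001]
wrist_force: [-8.3, -2.9, 4.6]
opening: 17.1
grip_force: 24.8
```

```bash
python3 - <<'E'
from k import *
cv2.imwrite("pics/shut.png",cv2.resize(read_camera("top")[140:260,200:320,::-1],None,fx=5,fy=5,interpolation=cv2.INTER_CUBIC))
print(state()["wrist_force"],state()["moment"])
E
```

```text
[-7.3076955  -3.45954116  5.06500783] [-0.54612191  1.05803762  0.00574949]
```

Call:
apply_moves(rows=[[0,0,0,0,-1,0,12],[0,0,0,0,-1.5,0,12],[0,0,0,0,-1.5,0,12]])

```text
time: 24.7
ee_pos: [584.5, 91.6, 156.5]
eef_rot: [1.0, -0.018, -0.001, -0.0]
wrist_force: [-8.9, -9.6, 5.5]
opening: 16.8
grip_force: 25.0
```

The bar is against its end tab: y is stuck at 91.6 and the force has risen to 9.6 N. I'll release, rise and look.

Call:
apply_moves(rows=[[0,0,0,0,0,0,18],[0,0,0,0,0,0,24],[0,0,0,0,0,0,32],[0,0,0,0,0,0,40],[0,0,0,0,0,0,40]])

```text
time: 25.2
ee_pos: [585.4, 88.4, 156.1]
eef_rot: [1.0, -0.018, -0.001, 0.003]
wrist_force: [-2.0, -24.4, 1.3]
opening: 39.8
grip_force: 22.6
```

Call:
apply_moves(rows=[[0,0,0,0,0,-15,40],[0,0,0,0,0,-40,40],[0,0,0,0,0,-80,40],[0,0,0,0,0,-120,40],[0,0,0,0,0,-160,40]])

```text
time: 25.7
ee_pos: [585.2, 92.8, 317.8]
eef_rot: [1.0, -0.018, -0.0, -0.002]
wrist_force: [0.9, 0.2, 0.4]
opening: 40.0
grip_force: 0.0
```

Call:
apply_moves(rows=[[0,0,0,-40,0,0,40],[0,0,0,-80,0,0,40],[0,0,0,-120,0,0,40],[0,0,0,-160,0,0,40],[0,0,0,-200,0,0,40],[0,0,0,-200,0,0,40]])

```text
time: 26.3
ee_pos: [382.5, 100.4, 316.9]
eef_rot: [1.0, -0.017, 0.001, -0.002]
wrist_force: [0.4, -0.1, 0.3]
opening: 40.2
grip_force: 0.0
```

```bash
python3 - <<'E'
from k import *
a=cv2.resize(read_camera("top")[140:260,200:280,::-1],None,fx=5,fy=5,interpolation=cv2.INTER_CUBIC)
b=cv2.resize(read_camera("side")[125:245,205:285,::-1],None,fx=5,fy=5,interpolation=cv2.INTER_CUBIC)
cv2.imwrite("pics/end.png",np.hstack([a,b]));s=state();print(s["ee_pos"],s["wrist_force"],s["time"])
E
```

```text
[385.56340993  99.92169877 316.71993087] [ 0.10144831 -0.20338936  0.37006603] 26.4
```

View pics/end.png

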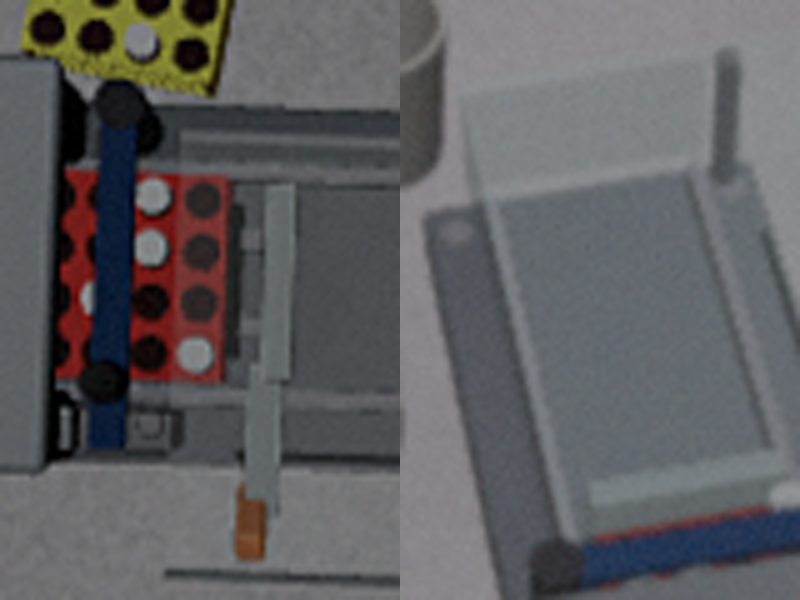

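Top view: the bar lies across the rack from the hinge (120,100) to its end (106,445) in the clip, with the knob top at (103,382). I'll check its angle and whether the rack or carriage shifted.

```bash
python3 - <<'E'
from k import *
k0=atz("top",tc(382,196),187)[:2];k=atz("top",tc(103,382),187)[:2]
b0=atz("top",tc(117,150),146);b1=atz("top",tc(106,440),146)
print(k,k0,b0,b1,"bar yaw err",np.arctan2(b1[1]-b0[1],b0[0]-b1[0]))
print(atz("top",tc(227,280),90),atz("top",tc(241,280),60),atz("top",tc(265,250),87))
E
```

```text
[585.46262886  88.7973629 ] [662.99561087 -22.20028353] [683.59756276  89.20023879 146.        ] [561.31501753  90.66678207 146.        ] bar yaw err 0.011992496364622397
[632.19144531  43.73539649  90.        ] [633.73037173  38.5560844   60.        ] [646.08866146  27.20564472  87.        ]
```

```bash
python3 -c "
from bench import *
print(close_job())"
```

```text
the job is handed in; nothing more can be done
None
```

The job is handed in at about 26 s. The rack sits against the hidden stop with the pad pressed in about 6 mm, the keeper bar is shut to within about 0.01 rad, and I did not touch the jar, beaker or yellow rack. As the fingers opened off the knob, the wrist force briefly read 24 N.

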